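# Shut off the purifier's bar-handled valve and vent the filter barrel

### The job

Shut the water off for a filter change: on the row of valves, turn the bar handle clockwise (seen from above) until you feel it meet its rubber washer, then nip it up about ten degrees further and no more than fifteen, so the washer is squeezed but not crushed, without touching the round knobs beside it or disturbing anything else. Then press the button on top of the acrylic filter barrel right down, keep it down for a good second to vent the pressure, and let go of everything.

Things in the scene. Friction and masses are not known exactly. Their poses are not given: they have to be found in the camera images.
- manifold: aluminium valve bank fixed to the shelf, 60 x 350 x 36 mm; origin at the centre of its underside, its y axis along the row. Five identical valve places 64 mm apart along y at y = -128, -64, 0, 64, 128 mm, on its centre line
- handle: the bar handle to turn, the only one not round: black upright bar 42 mm long (own x), 14 thick (own y), 38 high, on a disc 26 mm across and 5 high. Origin on the spindle axis at the disc's underside, 56 mm above the shelf; the bar spans 5 to 43 mm above the origin. It is in one of the three inner places, so round knobs stand 64 mm off on both sides along the row (47 mm from its axis to their edges)
- handle_top (a point): centre of the handle's top, on the spindle axis, 99 mm above the shelf. Clockwise from above closes. It turns lightly (0.04 N m) for 0.2 to 1.1 rad, differently each time and not to be told from its angle, until it meets the washer; from there it turns on only under 0.45 N m, a constant torque, squeezing the washer. Let go, it stays (springs back 2 degrees at most)
- washer_mark (a point): point on the washer carrier under the handle, hidden from view, 4 mm off the spindle axis, 53 mm above the shelf. Still while the handle turns lightly; goes round with the handle once the washer is met, so it moves 0.07 mm for each degree of tightening: little against the reading noise, the torque tells more
- knob_a: round fluted black knob of a neighbouring stop valve, 35 mm across, 30 mm tall overall (origin on its spindle axis at its underside, 50 mm above the shelf; top 80 mm above the shelf). It stands at the manifold's -128 mm end place. It turns at a touch; leave it alone
- knob_b: round fluted black knob of a neighbouring stop valve, 35 mm across, 30 mm tall overall (origin on its spindle axis at its underside, 50 mm above the shelf; top 80 mm above the shelf). It stands in one of the three inner places of the row. It turns at a touch; leave it alone
- knob_c: round fluted black knob of a neighbouring stop valve, 35 mm across, 30 mm tall overall (origin on its spindle axis at its underside, 50 mm above the shelf; top 80 mm above the shelf). It stands in one of the three inner places of the row. It turns at a touch; leave it alone
- knob_d: round fluted black knob of a neighbouring stop valve, 35 mm across, 30 mm tall overall (origin on its spindle axis at its underside, 50 mm above the shelf; top 80 mm above the shelf). It stands at the manifold's +128 mm end place. It turns at a touch; leave it alone
- filter: filter barrel fixed to the shelf: translucent acrylic barrel 100 mm across between a white foot and a white head 112 mm across, head top 175 mm above the shelf; two short ports at the head's +x and -x sides reach 80 mm from its axis. Origin at the centre of its underside. Stands to the robot's left of the manifold
- vent_top (a point): centre of the top of the grey round vent button in the middle of the barrel's head: 28 mm across, top 197 mm above the shelf when up, in a white collar 44 mm across whose top is 187 mm above the shelf
- vent (a joint): travel of the vent button downwards in m: 0 up, 0.006 fully down. A spring: it starts to move at 1.5 N, is fully down at 5 N and comes up by itself
- bell_cage: bystander: round steel wire cage with a brass bell inside, 92 mm across, 115 mm tall, loose; origin under its centre
- dumbbell: bystander: red wooden dumbbell toy, 132 mm long, two 48 mm balls, lying loose; origin under its centre, its x axis along its length
- bowl: bystander: small blue ceramic bowl, 96 mm across, 42 mm tall, loose; origin under its centre
- cartridge: bystander: spare white filter cartridge standing upright, 62 mm across, 100 mm tall, loose; origin under its centre
- spanner: bystander: flat steel spanner lying on the shelf, 150 mm long, 8 mm thick, loose; origin under its middle, x along its length
Things that resemble listed ones, but are neither listed nor needed, are in the scene too. What is shaped like the filter but orange is not meant.

How it is judged (in metres and radians):
On the way, in this order (a step that is already met when the one before it is completed fails the run):
1. the bar handle has met the washer and nipped it up, 4.6 to 15.5 degrees (distance of washer_mark from where it was at the start of the episode between 0.00032 and 0.00108 m), for 0.2 s.
2. with the valve so closed and the handle released, the vent button is held fully down (over 4.5 of its 6 mm) for 0.8 s (all of step 1 and value of joint vent above 0.0045 m and contact force between the fingers and handle below 0.3 N), for 0.8 s.
At the end, for the whole second after the job is handed in: the washer carrier has been turned 0.32 to 1.08 mm at its mark (4.6 to 15.5 degrees past first contact), the handle is at rest and the vent button is up again (within 1 mm) (all of step 1 and value of joint vent below 0.001 m and angular speed of handle below 0.05 rad/s); the robot touches nothing.
It fails at once if the washer is crushed (handle turned more than 15.5 degrees past first contact) (distance of washer_mark from where it was at the start of the episode above 0.00108 m).
It fails at once if a neighbouring round knob is touched (over 0.5 N) (contact force between any of the fingers, the arm and knob_a above 0.5 N or contact force between any of the fingers, the arm and knob_b above 0.5 N or contact force between any of the fingers, the arm and knob_c above 0.5 N or contact force between any of the fingers, the arm and knob_d above 0.5 N).
It fails at once if a loose bystander is shifted by more than 10 mm (distance of any of bell_cage, dumbbell, bowl, cartridge, spanner from where it was at the start of the episode above 0.01 m).
It fails at once if the barrel is bumped or pressed on hard (over 30 N) (contact force between any of the fingers, the arm and filter above 30 N).
It also fails if it takes over 67 s, if anything falls off the work surface, if the arm or the gripper's body presses on something with over 40 N, if the wrist force passes 120 N, or if a joint passes its speed limit or range.

### The arm

A 7-joint arm with a two-finger parallel gripper is mounted at the origin on the work surface. World frame = base frame: x ahead of the robot, y to its left, z up, the work surface at z = 0. Lengths are in mm, angles in rad, forces in N, time in s.
With the tool pointing down it reaches from about 350 to 900 mm from the base axis. Payload 8.1 kg.
Tool frame: the origin (TCP) lies midway between the tips of the shut fingers; the grasp point (between the pads) lies 19 mm behind it; z points along the fingers, y is the direction in which the jaws open and shut (so a half turn about z gives the same grasp; the last joint's range is limited). The gripper opens to 92 mm and grips with 3 to 60 N. Pads are 19 mm wide; open, the fingers measure 130 mm over their backs; the gripper's body (75 mm by 190 mm) begins 47 mm behind the grasp point.
Start: joints at [1.164, 0.434, 0.025, 1.573, -0.012, 1.134, -0.075], TCP at [186.944, -596.4, 226.742] pointing down, gripper open.
Joint ranges: [-2.62, 2.62], [-0.44, 2.09], [-1.27, 1.32], [0.08, 2.57], [-1.32, 4.46], [0.12, 2], [-2.74, 2.74]. Speed limits (rad/s): [2.22, 2.22, 3.01, 3.01, 3.14, 3.14, 3.14].

### API

Orientations are given as a unit quaternion [w, x, y, z].
In Python, from cell import get_state, imaging, robot gives the robot as it stands. The module is installed in compiled form; this text tells all that it offers.
- The arm moves only by the tool carry_out, never from a script. Its argument "rows" is a list that holds one entry, the list of rows, each a list of 7 numbers: the turn, a rotation vector about the tool's x, y, z in rad, then the shift along the tool's x, y, z in m, then the opening, from -1 (shut) to 1 (fully open), so that 0 is half open. In form: [[[wx, wy, wz, tx, ty, tz, hand], ...]]. A call has 1 to 10 rows; each row is the pose to reach, as a shift and turn from the pose commanded when the call began, along the tool's axes at that moment; what a row does not reach only later rows make up. A row lasts 1/8 s, in which the tool goes at most 62.5 mm and 10.7 degrees, less where a joint would pass 70% of its speed; a pose out of reach is approached as far as the arm can. A call with a gripper value outside its range is refused whole. The fingers move at their own pace and stop on an object; "grip_force" is the grip in N (left out, the last holds). Time passes only in rows, so rows that repeat a pose let the fingers close. It gives the time, the measured TCP pose, the force and the opening at its end, in the units of the state.
- get_state(): the state, without advancing time (a new reading comes with each control period).
- imaging.get_image(name): name is "scene" or "top"; returns the picture (384x512x3 uint8, red, green, blue); there is no depth.
- imaging.camera_info(name): a dict with "vfov" (degrees; the focal length in pixels is half the picture's height over the tangent of half this angle, whatever the lens; pixels are square), "cx", "cy" (the principal point, pixels), "pose" (4x4, takes a point from camera to world coordinates). Camera axes: x right, y down, z forward; pixel columns grow to the right and rows downward; lengths in mm; the calibration is good to about 2 mm. A picture is of the moment at which its call begins. camera_info takes no time and is no camera call.
- robot.close_job(): hands the job in, once; it reports no verdict.
The state is a dict: "time": time; "q": joint angles; "joint_vel": joint speeds; "joint_torque": joint torques, N m; "ee_pos": TCP position; "eef_rot": TCP orientation; "contact_force": force on the tool from outside, world axes, zero at the start; "moment": the same for the moment, N m; "grip_width": finger opening in mm.
Only numpy, scipy, OpenCV 4.12 (cv2) and the standard library are available. Lean on these libraries where they do the work, as an engineer would, in place of code of your own. Each camera call takes 0.05 s, during which the arm holds its last target. There are 200 camera calls.

## Working session

There is one attempt and no reset: what is moved stays moved. The work goes in short steps, Python scripts to look and compute and a tool call to move; the robot and the scene stay as the last step left them, time stands still between calls to the robot, and variables do not carry over. Pictures are saved under pics/ and viewed, about 8 in all and at most 12, crops included, and the job is handed in when it is done.

Besides the shell and the picture viewer there is one more tool, called after ">>>" as name(argument=value, ...) on one line, values as JSON. carry_out: Moves the arm, as the interface text tells. Its arguments: {"type":"object","properties":{"rows":{"type":"array","items":{"type":"array","items":{"type":"array","items":{"type":"number"}}}},"grip_force":{"type":"number"}},"required":["rows"]}

```bash
mkdir -p pics; python3 - <<'E'
from cell import get_state, imaging, robot
import cv2
for n in("scene","top"):
    im=imaging.get_image(n); cv2.imwrite(f"pics/{n}0.png",im[:,:,::-1]); print(n,imaging.camera_info(n))
print(get_state())
E
```

```text
scene {'vfov': 49.564735414173846, 'cx': 249.10033176154357, 'cy': 194.05323027166662, 'pose': array([[-6.58818042e-01,  4.61466204e-01, -5.94144537e-01,
         1.23192251e+03],
       [ 7.52159012e-01,  3.88630580e-01, -5.32187085e-01,
         5.69420260e+02],
       [-1.46836179e-02, -7.97505621e-01, -6.03132801e-01,
         8.29617628e+02],
       [ 0.00000000e+00,  0.00000000e+00,  0.00000000e+00,
         1.00000000e+00]])}
top {'vfov': 49.71672773752322, 'cx': 253.26541429663789, 'cy': 190.37678994860474, 'pose': array([[ 1.79842821e-02, -9.97124569e-01,  7.36149469e-02,
         5.02810584e+02],
       [-9.99501274e-01, -1.98408697e-02, -2.45670999e-02,
        -1.15550571e+01],
       [ 2.59570434e-02, -7.31364116e-02, -9.96984101e-01,
         1.35605158e+03],
       [ 0.00000000e+00,  0.00000000e+00,  0.00000000e+00,
         1.00000000e+00]])}
{'time': 0.1, 'q': array([ 1.16436231,  0.43518179,  0.02502774,  1.5739778 , -0.01156977,
        1.13399412, -0.07510112]), 'joint_vel': array([-0.00020746, -0.00112219,  0.00036996, -0.0024967 ,  0.00061616,
       -0.00143648,  0.00109734]), 'joint_torque': array([ 2.69671538e-03, -6.69123030e+01,  9.87940840e-01, -3.15145433e+01,
       -6.04877877e-02,  3.75085557e-02,  1.89142014e-05]), 'ee_pos': array([ 186.76678728, -595.97968239,  226.01733838]), 'eef_rot': array([-6.81188423e-04,  9.88490600e-01,  1.51280642e-01, -1.95123910e-04]), 'contact_force': array([-0.36775896,  1.32360959,  0.64727721]), 'moment': array([-0.02760141,  0.00262713,  0.04375114]), 'grip_width': 91.9602773366886}
```

View pics/scene0.png

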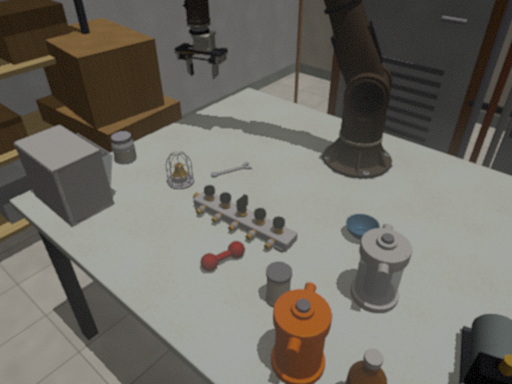

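View pics/top0.png

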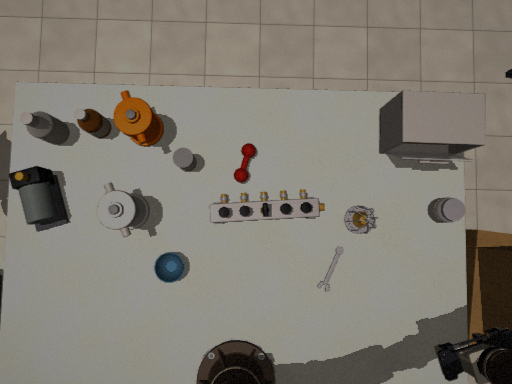

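Scene shows the row of valves mid-table, with the bar handle probably at the centre place, near (266,210) in top view. The white filter is near (118,210), and the arm is at the lower right. Next I'll take enlarged crops.

```bash
cat > h.py <<'E'
import numpy as np
from cell import imaging
def px2w(n,u,v,z):
    c=imaging.camera_info(n); f=192/np.tan(np.radians(c["vfov"]/2)); P=c["pose"]
    d=P[:3,:3]@[(u-c["cx"])/f,(v-c["cy"])/f,1]; o=P[:3,3]
    return o+d*(z-o[2])/d[2]
def w2px(n,p):
    c=imaging.camera_info(n); f=192/np.tan(np.radians(c["vfov"]/2)); P=c["pose"]
    q=P[:3,:3].T@(np.array(p)-P[:3,3]); return q[:2]/q[2]*f+[c["cx"],c["cy"]]
E
python3 - <<'E'
import cv2,numpy as np
a=cv2.imread("pics/top0.png"); b=cv2.imread("pics/scene0.png")
A=cv2.resize(a[182:232,200:330],None,fx=6,fy=6,interpolation=cv2.INTER_CUBIC)
B=cv2.resize(b[175:250,185:305],None,fx=6,fy=6,interpolation=cv2.INTER_CUBIC)[:, :780]
B=B[:300]
B=cv2.resize(b[178:250,185:305],(500,300),interpolation=cv2.INTER_CUBIC)
C=cv2.resize(a[180:240,90:152],(280,271),interpolation=cv2.INTER_CUBIC)
o=np.zeros((600,780,3),np.uint8); o[:300]=A; o[300:600,:500]=B; o[300:571,500:780]=C
cv2.imwrite("pics/crop1.png",o)
E
```

```text
(no output)
```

View pics/crop1.png

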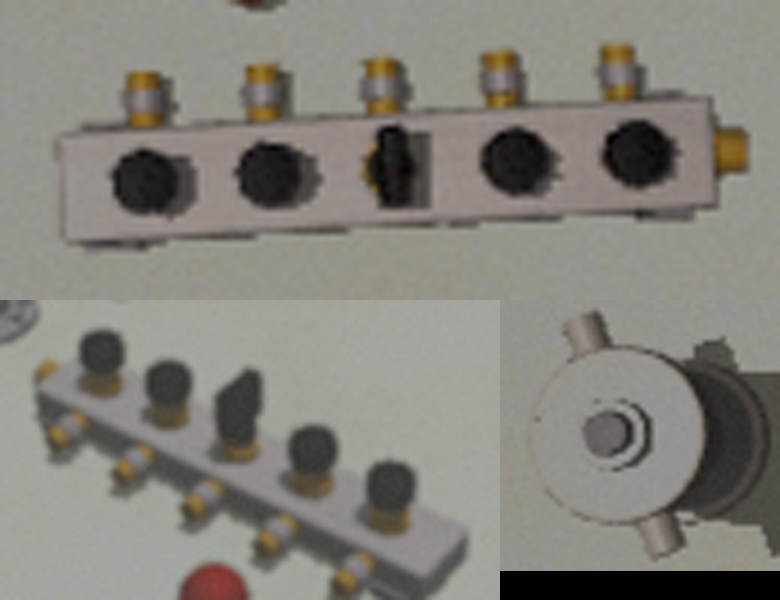

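The bar handle is at the middle place, its top centred at crop (394,167) and lying almost along world x. The knob tops are at (146,182), (269,174), (515,160) and (637,154), and the vent button top is at (607,433) in the lower right inset.

```bash
python3 - <<'E'
from h import *
from cell import get_state
from scipy.spatial.transform import Rotation as R
t=lambda x,y:((x+.5)/6-.5+200,(y+.5)/6-.5+182)
for n,p,z in [("htop",(394,167),99),("hend1",(392,127),99),("hend2",(394,206),99),("k1",(146,182),80),("k2",(269,174),80),("k3",(515,160),80),("k4",(637,154),80)]:
    print(n,px2w("top",*t(*p),z).round(1))
s=280/62
v=((107+.5)/s-.5+90,(133+.5)/s-.5+180); print("vent",px2w("top",*v,197).round(1))
v=((103+.5)/s-.5+90,(135+.5)/s-.5+180)
v=((118+.5)/s-.5+90,(134+.5)/s-.5+180); print("head?",px2w("top",*v,175).round(1))
sc=500/120
print("scene handle top", px2w("scene",(240+.5)/sc-.5+185,(83+.5)/(300/72)-.5+178,99).round(1))
for p in[(240,372),(258,375),(216,395)]: print(px2w("scene",(p[0])/sc+185,(p[1]-300)/(300/72)+178,99).round(1))
print("scene vent",px2w("scene",389,233,197).round(1))
print(R.from_quat(get_state()["eef_rot"][[1,2,3,0]]).as_matrix().round(3))
E
```

```text
htop [538.4 -79.9  99. ]
hend1 [558.6 -78.6  99. ]
hend2 [518.7 -80.3  99. ]
k1 [528.9  46.   80. ]
k2 [534.2 -16.9  80. ]
k3 [ 543.7 -143.2   80. ]
k4 [ 548.  -206.1   80. ]
vent [528.8 346.9 197. ]
head? [528.7 346.9 175. ]
scene handle top [537.5 -79.5  99. ]
[528.8 -85.8  99. ]
[523.3 -73.9  99. ]
[558.7 -81.   99. ]
scene vent [516.1 344.5 197. ]
[[ 0.954  0.299 -0.001]
 [ 0.299 -0.954  0.001]
 [-0.    -0.001 -1.   ]]
```

The knobs' centroid and the handle top agree: axis at (538.7, -80.0), with the bar about 2–4° off x. I'll approach at the present height with the jaws turned the long way, so the wrist has room for the clockwise turn.

>>> carry_out(rows=[[[0,0,-1.45,0.49,-0.387,0,0.2],[0,0,-1.45,0.49,-0.387,0,-0.35],[0,0,-1.45,0.49,-0.387,0,-0.35],[0,0,-1.45,0.49,-0.387,0,-0.35],[0,0,-1.45,0.49,-0.387,0,-0.35],[0,0,-1.45,0.49,-0.387,0,-0.35],[0,0,-1.45,0.49,-0.387,0,-0.35],[0,0,-1.45,0.49,-0.387,0,-0.35],[0,0,-1.45,0.49,-0.387,0,-0.35],[0,0,-1.45,0.49,-0.387,0,-0.35]]], grip_force=50)

```text
time: 1.35
ee_pos: [539.5, -79.1, 226.5]
eef_rot: [-0.0, 0.64, 0.769, -0.0]
contact_force: [0.2, -1.4, 0.3]
grip_width: 30.2
```

>>> carry_out(rows=[[[0,0,-1.44,0,0,0.05,-0.35],[0,0,-1.44,0,0,0.1,-0.35],[0,0,-1.44,0,0,0.1,-0.35],[0,0,-1.44,0,0,0.1,-0.35],[0,0,-1.44,0,0,0.1,-0.35],[0,0,-1.44,0,0,0.1,-0.35],[0,0,-1.44,0,0,0.1,-0.35],[0,0,-1.44,0,0,0.1,-0.35],[0,0,-1.44,0,0,0.1,-0.35],[0,0,-1.44,0,0,0.1,-0.35]]])

```text
time: 2.6
ee_pos: [538.7, -80.6, 126.6]
eef_rot: [-0.0, -0.025, 1.0, 0.0]
contact_force: [-0.3, 0.7, 0.0]
grip_width: 30.0
```

```bash
python3 - <<'E'
from h import *
from cell import get_state
import cv2
s=get_state(); print(s["q"].round(3),s["ee_pos"].round(1),s["eef_rot"].round(4),s["joint_torque"][6],s["moment"])
a=imaging.get_image("top")[:,:,::-1]; b=imaging.get_image("scene")[:,:,::-1]
A=cv2.resize(a[170:240,195:335],(600,300),interpolation=cv2.INTER_CUBIC)
B=cv2.resize(b[150:250,170:320],(450,300),interpolation=cv2.INTER_CUBIC)
o=np.zeros((600,600,3),np.uint8); o[:300]=A; o[300:,:450]=B
cv2.imwrite("pics/crop2.png",o)
E
```

```text
[ 0.634  0.55  -0.822  1.841  0.485  0.964  1.22 ] [538.7 -80.6 126.6] [-1.000e-04 -2.450e-02  9.997e-01  0.000e+00] 0.05865976447239518 [ 0.08014887 -0.15017025  0.01380795]
```

View pics/crop2.png

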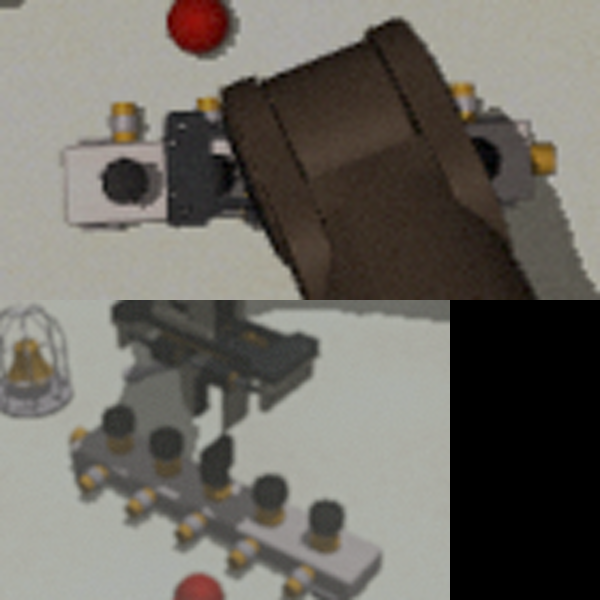

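The fingers straddle the bar from above with the knobs clear. Descend to tip z≈71 and check the force.

>>> carry_out(rows=[[[0,0,0,0,0,0.015,-0.35],[0,0,0,0,0,0.03,-0.35],[0,0,0,0,0,0.043,-0.35],[0,0,0,0,0,0.055,-0.35],[0,0,0,0,0,0.055,-0.35]]])

```text
time: 3.32
ee_pos: [538.1, -80.5, 70.6]
eef_rot: [-0.001, -0.026, 1.0, 0.0]
contact_force: [0.3, -0.5, 0.8]
grip_width: 29.8
```

```bash
cat > s.py <<'E'
from h import *
from cell import get_state
L=[]
for i in range(6):
    L.append(get_state()); imaging.get_image("top")
m=lambda k:np.mean([s[k] for s in L],0)
s=L[-1]; q=s["eef_rot"]
print("t",round(s["time"],2),"pos",m("ee_pos").round(2),"yaw",np.degrees(2*np.arctan2(q[2],q[1])).round(2),"F",m("contact_force").round(2),"M",m("moment").round(3),"sdMz",np.std([x["moment"][2] for x in L]).round(3),"tau7",m("joint_torque")[6].round(3),"q7",s["q"][6].round(3),"g",s["grip_width"].round(2))
E
python3 s.py
```

```text
Traceback (most recent call last):
  File "s.py", line 8, in <module>
    print("t",round(s["time"],2),"pos",m("ee_pos").round(2),"yaw",np.degrees(2*np.arctan2(q[2],q[1])).round(2),"F",m("contact_force").round(2),"M",m("moment").round(3),"sdMz",np.std([x["moment"][2] for x in L]).round(3),"tau7",m("joint_torque")[6].round(3),"q7",s["q"][6].round(3),"g",s["grip_width"].round(2))
                                                                                                                                                                                                                                                                                             ^^^^^^^^^^^^^^^^^^^^^
AttributeError: 'float' object has no attribute 'round'
```

```bash
sed -i 's/s\["grip_width"\].round(2)/round(s["grip_width"],2)/' s.py; python3 s.py
```

```text
t 3.88 pos [538.98 -80.63  72.05] yaw 182.98 F [ 0.01 -0.11 -0.04] M [ 0.116 -0.135  0.018] sdMz 0.039 tau7 0.001 q7 1.159 g 29.45
```

>>> carry_out(rows=[[[0,0,0,0,0,0,-0.7],[0,0,0,0,0,0,-1],[0,0,0,0,0,0,-1],[0,0,0,0,0,0,-1],[0,0,0,0,0,0,-1],[0,0,0,0,0,0,-1]]], grip_force=50)

```text
time: 4.68
ee_pos: [538.7, -80.6, 71.7]
eef_rot: [-0.0, -0.026, 1.0, -0.0]
contact_force: [0.8, 0.4, 0.1]
grip_width: 14.0
```

```bash
python3 s.py
```

```text
t 4.92 pos [538.75 -80.59  71.72] yaw 182.99 F [0.03 0.2  0.42] M [ 0.048 -0.029 -0.013] sdMz 0.025 tau7 0.017 q7 1.159 g 13.49
```

Gripped at 14 mm. First turn 10°, inside the guaranteed light range (11.5°).

>>> carry_out(rows=[[[0,0,0.045,0,0,0,-1],[0,0,0.09,0,0,0,-1],[0,0,0.135,0,0,0,-1],[0,0,0.17,0,0,0,-1],[0,0,0.17,0,0,0,-1]]])

```text
time: 5.6
ee_pos: [538.8, -80.5, 71.7]
eef_rot: [-0.0, 0.059, 0.998, -0.0]
contact_force: [-0.7, 0.1, -0.3]
grip_width: 13.3
```

```bash
python3 s.py
```

```text
t 5.85 pos [538.75 -80.5   71.72] yaw 173.27 F [-0.58  0.1   0.34] M [ 0.138 -0.006 -0.031] sdMz 0.018 tau7 -0.042 q7 1.018 g 13.74
```

Joint-7 torque (-0.042) matches the light torque. From here I'll go in ~4.5° steps.

>>> carry_out(rows=[[[0,0,0.027,0,0,0,-1],[0,0,0.054,0,0,0,-1],[0,0,0.08,0,0,0,-1],[0,0,0.08,0,0,0,-1]]])

```text
time: 6.4
ee_pos: [538.7, -80.5, 71.7]
eef_rot: [-0.0, 0.099, 0.995, -0.0]
contact_force: [-1.2, 0.8, -0.5]
grip_width: 13.7
```

```bash
python3 s.py
```

```text
t 6.65 pos [538.76 -80.48  71.71] yaw 168.67 F [-0.8   1.03  0.27] M [ 0.326  0.043 -0.031] sdMz 0.022 tau7 -0.025 q7 0.951 g 13.44
```

>>> carry_out(rows=[[[0,0,0.027,0,0,0,-1],[0,0,0.054,0,0,0,-1],[0,0,0.08,0,0,0,-1],[0,0,0.08,0,0,0,-1]]])

```text
time: 7.2
ee_pos: [538.8, -80.5, 71.7]
eef_rot: [0.0, 0.139, 0.99, -0.0]
contact_force: [-1.4, 1.3, 0.3]
grip_width: 13.4
```

```bash
python3 s.py
```

```text
t 7.45 pos [538.79 -80.46  71.73] yaw 164.09 F [-1.16  1.98  0.08] M [ 0.53   0.031 -0.043] sdMz 0.014 tau7 -0.026 q7 0.884 g 13.54
```

>>> carry_out(rows=[[[0,0,0.027,0,0,0,-1],[0,0,0.054,0,0,0,-1],[0,0,0.08,0,0,0,-1],[0,0,0.08,0,0,0,-1]]])

```text
time: 8.0
ee_pos: [538.8, -80.4, 71.7]
eef_rot: [-0.0, 0.178, 0.984, 0.0]
contact_force: [-1.0, 2.2, -0.2]
grip_width: 13.9
```

```bash
python3 s.py
```

```text
t 8.25 pos [538.78 -80.45  71.72] yaw 159.5 F [-0.8   2.87 -0.42] M [ 0.759 -0.002 -0.032] sdMz 0.028 tau7 -0.026 q7 0.817 g 13.73
```

>>> carry_out(rows=[[[0,0,0.027,0,0,0,-1],[0,0,0.054,0,0,0,-1],[0,0,0.08,0,0,0,-1],[0,0,0.08,0,0,0,-1]]])

```text
time: 8.8
ee_pos: [538.8, -80.4, 71.7]
eef_rot: [0.0, 0.217, 0.976, 0.0]
contact_force: [-0.9, 3.8, -0.2]
grip_width: 13.6
```

```bash
python3 s.py
```

```text
t 9.05 pos [538.82 -80.43  71.73] yaw 154.92 F [-0.27  4.27 -0.73] M [ 1.035 -0.087 -0.042] sdMz 0.025 tau7 -0.026 q7 0.751 g 13.35
```

>>> carry_out(rows=[[[0,0,0.027,0,0,0,-1],[0,0,0.054,0,0,0,-1],[0,0,0.08,0,0,0,-1],[0,0,0.08,0,0,0,-1]]])

```text
time: 9.6
ee_pos: [538.8, -80.4, 71.7]
eef_rot: [0.0, 0.256, 0.967, 0.0]
contact_force: [-1.1, 4.5, -1.2]
grip_width: 13.6
```

```bash
python3 s.py
```

```text
t 9.85 pos [538.82 -80.44  71.72] yaw 150.34 F [-0.2   5.22 -1.47] M [ 1.272 -0.156 -0.035] sdMz 0.028 tau7 -0.026 q7 0.684 g 13.58
```

>>> carry_out(rows=[[[0,0,0.027,0,0,0,-1],[0,0,0.054,0,0,0,-1],[0,0,0.08,0,0,0,-1],[0,0,0.08,0,0,0,-1]]])

```text
time: 10.4
ee_pos: [538.9, -80.4, 71.8]
eef_rot: [0.0, 0.294, 0.956, 0.0]
contact_force: [0.3, 5.4, -1.4]
grip_width: 13.9
```

```bash
python3 s.py
```

```text
t 10.65 pos [538.86 -80.41  71.74] yaw 145.81 F [ 0.36  4.7  -0.8 ] M [ 1.262 -0.211  0.143] sdMz 0.032 tau7 -0.183 q7 0.618 g 13.49
```

Torque is rising (-0.183, Mz +0.14), so the washer has just been met. Small 1.1° step to find the onset.

>>> carry_out(rows=[[[0,0,0.01,0,0,0,-1],[0,0,0.02,0,0,0,-1],[0,0,0.02,0,0,0,-1]]])

```text
time: 11.08
ee_pos: [538.9, -80.4, 71.7]
eef_rot: [0.0, 0.304, 0.953, 0.0]
contact_force: [0.2, 4.4, -1.3]
grip_width: 13.6
```

```bash
python3 s.py
```

```text
t 11.32 pos [538.84 -80.43  71.73] yaw 144.65 F [ 0.44  4.94 -1.64] M [ 1.256 -0.228  0.417] sdMz 0.031 tau7 -0.444 q7 0.601 g 13.71
```

Now at the 0.45 N m squeeze torque. The ramp of about 0.23 N m/° puts first contact at tool yaw ≈146.5°. Aim for ≈10° past contact, in two parts.

>>> carry_out(rows=[[[0,0,0.025,0,0,0,-1],[0,0,0.05,0,0,0,-1],[0,0,0.075,0,0,0,-1],[0,0,0.1,0,0,0,-1],[0,0,0.1,0,0,0,-1]]])

```text
time: 12.0
ee_pos: [538.9, -80.4, 71.7]
eef_rot: [0.0, 0.351, 0.936, 0.0]
contact_force: [1.1, 5.3, -1.9]
grip_width: 13.8
```

```bash
python3 s.py
```

```text
t 12.25 pos [538.88 -80.37  71.73] yaw 138.92 F [ 0.83  5.05 -2.03] M [ 1.284 -0.279  0.379] sdMz 0.022 tau7 -0.425 q7 0.518 g 13.69
```

Torque stays constant, as expected for squeezing. Final part: +3.6°.

>>> carry_out(rows=[[[0,0,0.021,0,0,0,-1],[0,0,0.042,0,0,0,-1],[0,0,0.063,0,0,0,-1],[0,0,0.063,0,0,0,-1],[0,0,0.063,0,0,0,-1]]])

```text
time: 12.92
ee_pos: [538.9, -80.4, 71.7]
eef_rot: [0.0, 0.38, 0.925, 0.0]
contact_force: [0.6, 6.1, -1.7]
grip_width: 13.2
```

```bash
python3 s.py
```

```text
t 13.18 pos [538.9  -80.37  71.74] yaw 135.32 F [ 0.54  5.64 -1.56] M [ 1.271 -0.286  0.411] sdMz 0.011 tau7 -0.392 q7 0.466 g 13.72
```

Release and lift straight up.

>>> carry_out(rows=[[[0,0,0,0,0,0,-0.6],[0,0,0,0,0,0,-0.35],[0,0,0,0,0,0,-0.35],[0,0,0,0,0,-0.02,-0.35],[0,0,0,0,0,-0.05,-0.35],[0,0,0,0,0,-0.1,-0.35],[0,0,0,0,0,-0.15,-0.35],[0,0,0,0,0,-0.2,-0.35],[0,0,0,0,0,-0.2,-1],[0,0,0,0,0,-0.2,-1]]])

```text
time: 14.48
ee_pos: [538.4, -81.0, 271.2]
eef_rot: [-0.0, 0.381, 0.925, -0.0]
contact_force: [-0.5, 0.7, -0.2]
grip_width: 14.7
```

>>> carry_out(rows=[[[0,0,0,0.2,0.197,0,-1],[0,0,0,0.2,0.197,0,-1],[0,0,0,0.2,0.197,0,-1],[0,0,0,0.2,0.197,0,-1],[0,0,0,0.2,0.197,0,-1],[0,0,0,0.2,0.197,0,-1],[0,0,0,0.2,0.197,0,-1]]])

```text
time: 15.35
ee_pos: [535.2, 198.7, 270.3]
eef_rot: [-0.001, 0.381, 0.925, -0.001]
contact_force: [-0.7, -0.8, 1.0]
grip_width: 0.3
```

```bash
python3 s.py; python3 - <<'E'
from h import *
import cv2
a=imaging.get_image("top")[:,:,::-1]; b=imaging.get_image("scene")[:,:,::-1]
o=np.zeros((600,800,3),np.uint8)
o[:300,:400]=cv2.resize(a[195:225,245:285],(400,300),interpolation=cv2.INTER_CUBIC)
o[:300,400:]=cv2.resize(a[180:240,90:170],(400,300),interpolation=cv2.INTER_CUBIC)
o[300:,:400]=cv2.resize(b[220:295,340:440],(400,300),interpolation=cv2.INTER_CUBIC)
o[300:,400:]=cv2.resize(b[180:240,200:280],(400,300),interpolation=cv2.INTER_CUBIC)
cv2.imwrite("pics/crop3.png",o)
E
```

```text
t 15.6 pos [535.56 198.5  271.02] yaw 135.15 F [ 0.03 -0.16  0.04] M [ 0.019 -0.154  0.004] sdMz 0.028 tau7 -0.002 q7 0.081 g 0.35
```

View pics/crop3.png

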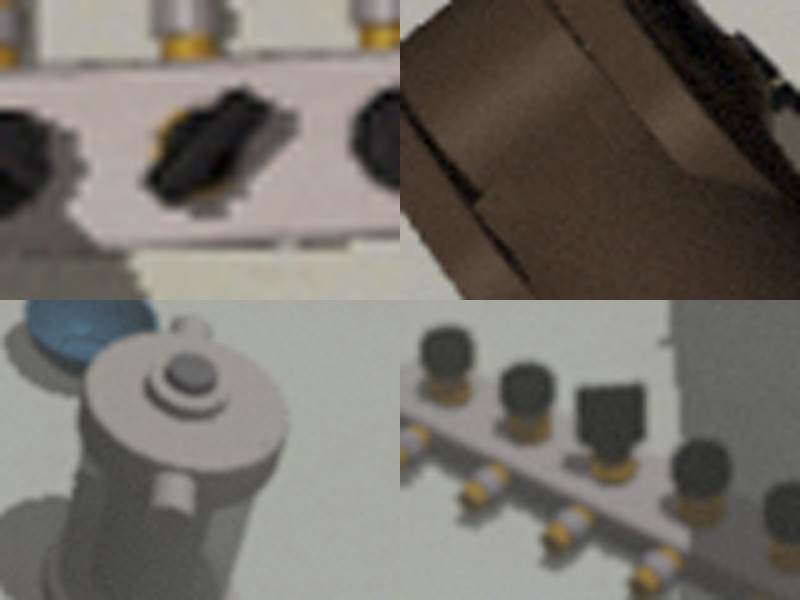

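The handle now sits at about 43–45° clockwise, matching the tool angle. The vent button top is at (192,371) in the lower-left inset.

```bash
python3 - <<'E'
from h import *
print("scene",px2w("scene",192.5/4-.5+340,70.5/4-.5+220,197).round(1))
print("top→scene",w2px("scene",[528.8,346.9,197]), "at crop", (w2px("scene",[528.8,346.9,197])-[340,220]+.5)*4)
# combined ray midpoint
def ray(n,u,v):
    a=px2w(n,u,v,197);b=px2w(n,u,v,0);return a,(b-a)/np.linalg.norm(b-a)
s=280/62
a,d=ray("top",107.5/s-.5+90,133.5/s-.5+180); b,e=ray("scene",192.5/4-.5+340,70.5/4-.5+220)
t=np.linalg.lstsq(np.c_[d,-e],b-a,rcond=None)[0]; print(a+d*t[0],b+e*t[1])
E
```

```text
scene [530.4 348.3 197. ]
top→scene [387.37569077 236.4539813 ] at crop [191.50276306  67.81592519]
[528.79217669 347.47060534 195.29583141] [528.63712936 347.73682961 195.374705  ]
```

Both cameras agree: vent at (529.5, 348.0). Move over it and down to just above the button.

>>> carry_out(rows=[[[0,0,0,0.11,0.102,0,-1],[0,0,0,0.11,0.102,0,-1],[0,0,0,0.11,0.102,0.0,-1],[0,0,0,0.11,0.102,0.03,-1],[0,0,0,0.11,0.102,0.055,-1],[0,0,0,0.11,0.102,0.068,-1],[0,0,0,0.11,0.102,0.068,-1]]])

```text
time: 16.62
ee_pos: [528.9, 349.5, 203.2]
eef_rot: [-0.0, 0.381, 0.925, -0.001]
contact_force: [0.4, -1.0, 1.7]
grip_width: 0.2
```

```bash
python3 s.py; python3 - <<'E'
from h import *
import cv2
b=imaging.get_image("scene")[:,:,::-1]
cv2.imwrite("pics/crop4.png",cv2.resize(b[180:290,330:450],(655,600),interpolation=cv2.INTER_CUBIC))
E
```

```text
t 16.88 pos [529.35 350.19 204.43] yaw 135.25 F [ 0.04 -0.43  0.39] M [ 0.026 -0.157  0.   ] sdMz 0.017 tau7 -0.02 q7 -0.198 g 0.39
```

View pics/crop4.png

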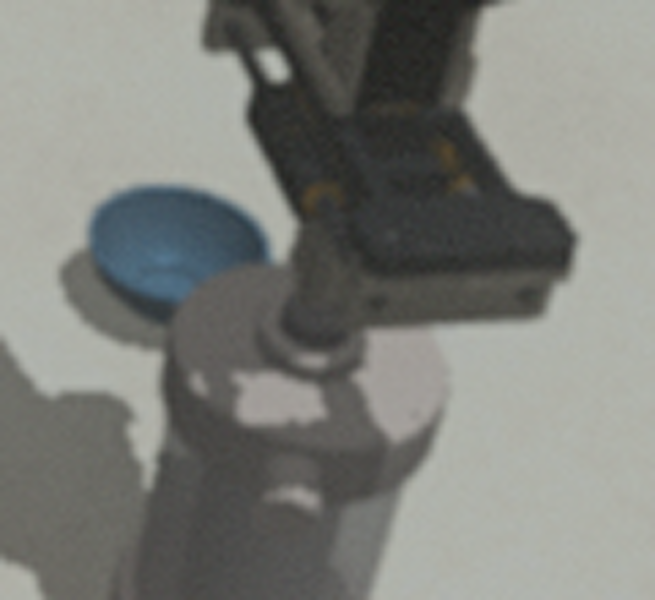

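The shut fingertips are centred over the button in its collar. Press part-way and read the force.

>>> carry_out(rows=[[[0,0,0,-0.0015,-0.0015,0.004,-1],[0,0,0,-0.0015,-0.0015,0.008,-1],[0,0,0,-0.0015,-0.0015,0.0115,-1],[0,0,0,-0.0015,-0.0015,0.0115,-1]]])

```text
time: 17.48
ee_pos: [529.3, 347.6, 192.1]
eef_rot: [0.0, 0.381, 0.925, -0.0]
contact_force: [-0.6, -2.5, 4.4]
grip_width: 0.5
```

```bash
python3 s.py
```

```text
t 17.73 pos [529.24 347.58 192.32] yaw 135.24 F [ 0.04 -2.39  4.56] M [-0.612 -0.141 -0.009] sdMz 0.011 tau7 -0.007 q7 -0.203 g 0.49
```

Spring force ≈4.4 N, so nearly down. 1.7 mm further, then hold.

>>> carry_out(rows=[[[0,0,0,0,0,0.001,-1],[0,0,0,0,0,0.0017,-1],[0,0,0,0,0,0.0017,-1]]])

```text
time: 18.15
ee_pos: [529.3, 347.8, 191.3]
eef_rot: [0.0, 0.381, 0.925, 0.0]
contact_force: [-1.3, -4.8, 11.3]
grip_width: 0.8
```

```bash
python3 s.py
```

```text
t 18.4 pos [529.25 347.85 191.3 ] yaw 135.25 F [-1.4  -5.09 10.66] M [-1.085  0.145  0.005] sdMz 0.012 tau7 -0.001 q7 -0.204 g 0.28
```

At the stop: 10.7 N, above the 5 N needed and below the 30 N limit. Hold for 1.25 s more, then lift off.

>>> carry_out(rows=[[[0,0,0,0,0,0,-1],[0,0,0,0,0,0,-1],[0,0,0,0,0,0,-1],[0,0,0,0,0,0,-1],[0,0,0,0,0,0,-1],[0,0,0,0,0,0,-1],[0,0,0,0,0,0,-1],[0,0,0,0,0,0,-1],[0,0,0,0,0,0,-1],[0,0,0,0,0,0,-1]]])

```text
time: 19.7
ee_pos: [529.3, 347.9, 191.3]
eef_rot: [0.0, 0.381, 0.925, 0.0]
contact_force: [-0.8, -4.7, 10.5]
grip_width: 0.5
```

>>> carry_out(rows=[[[0,0,0,0,0,-0.01,-1],[0,0,0,0,0,-0.03,-1],[0,0,0,0,0,-0.07,-1],[0,0,0,0,0,-0.1,-1],[0,0,0,0,0,-0.1,-1],[0,0,0,0,0,-0.1,-1]]])

```text
time: 20.45
ee_pos: [528.6, 348.0, 289.8]
eef_rot: [-0.0, 0.38, 0.925, -0.0]
contact_force: [-1.5, 0.4, 0.6]
grip_width: 0.4
```

```bash
python3 s.py; python3 - <<'E'
from h import *
import cv2
b=imaging.get_image("scene")[:,:,::-1]
cv2.imwrite("pics/last.png",cv2.resize(b[140:310,150:450],(800,453),interpolation=cv2.INTER_CUBIC))
E
```

```text
t 20.7 pos [528.67 347.69 289.44] yaw 135.27 F [-0.33  0.06 -0.17] M [ 0.036 -0.143  0.019] sdMz 0.017 tau7 0.002 q7 -0.151 g 0.76
```

View pics/last.png

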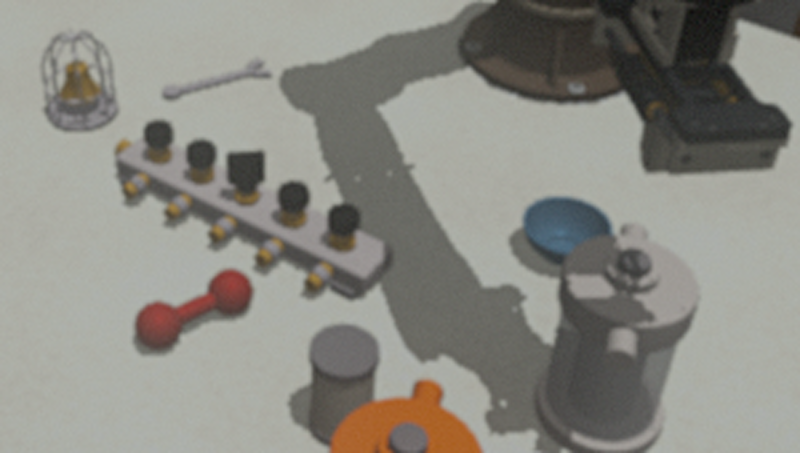

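The handle is turned and free, the button is up, the bystanders are in place and the arm is clear. Handing in.

```bash
python3 -c "
from cell import robot; print(robot.close_job())"
```

```text
the job is handed in; nothing more can be done
None
```

The valve is nipped up about 9–11° past first contact, the vent button was held fully down for about 1.8 s, and the job is handed in. It took about 21 s of the 67 s allowed.

- **Handle:** I gripped the bar handle at the centre place and turned it clockwise. The wrist torque stayed at about 0.03–0.04 N m for roughly 36°, then climbed to about 0.44 N m as it met the washer. First contact was at a tool angle of about 146.5°, and I turned to 135.3° under steady torque of about 0.4 N m before letting go. About 2° of that turn was wind-up. I worked out the final amount from torque and tool angle, because the washer mark can't be seen. A picture after release shows the handle about where the tool left it (roughly 43–45° from straight ahead).
- **Vent:** I pressed the button with shut fingers until it bottomed, at about 10.7 N (it needs 5 N, and the barrel limit is 30 N). I held it there and then lifted 98 mm clear.
- **Last checks:** The contact force read about 0 N with the arm clear of everything. In the last picture the button looks to be up, and the knobs and bystanders look undisturbed. None of the checks failed. My first rough reading of the vent from the scene camera was about 13 mm off. A closer reading agreed with the top camera to about 2 mm.

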